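Lock the drying unit's cartridge hatch

ROBOT

A 6-joint arm with a two-finger parallel gripper is mounted at the origin on the work surface. World frame = base frame: x ahead of the robot, y to its left, z up, the work surface at z = 0. Lengths are in mm, angles in rad, forces in N, time in s.
With the tool pointing down it reaches from about 275 to 725 mm from the base axis. Payload 5.6 kg.
Tool frame: the origin (TCP) lies between the finger pads; the fingertips stand 19 mm ahead of it and the grasp point (between the pads) is the TCP; z points along the fingers, y is the line along which they close (so a half turn about z gives the same grasp; the last joint's range is limited). The gripper opens to 85 mm and grips with 20 to 120 N. Pads are 22 mm wide; open, the fingers measure 114 mm over their backs; the gripper's body (76 mm by 85 mm) begins 54 mm behind the grasp point. The pads swing forward as they close: fully open they stand 13 mm farther back than shut.
Start: joints at [-0.823, 0.255, 0.108, 0, -1.424, -0.285], TCP at [245.568, -492.127, 250.283] pointing down, gripper open.
Joint ranges: [-2.95, 2.95], [-1.21, 1.97], [-1.09, 1.5], [-2.87, 1.71], [-2.94, -0.07], [-3.05, 3.05]. Speed limits (rad/s): [2.57, 2.57, 3.14, 3.14, 3.14, 3.14].

INTERFACE

Orientations are given as a rotation vector (axis times angle).
In Python, from bench import arm gives the robot as it stands.
- The arm moves only by the tool jog_arm, never from a script. Its argument "increments" is a list of rows, each an object of numbers: "tx", "ty", "tz": the shift along the tool's x, y, z normalised to -1 to 1, where 1 is 0.2 m; "turn": the turn about the tool's z normalised to -1 to 1, where 1 is 180 degrees. A call has 1 to 8 rows; each row is the pose to reach, as a shift and turn from the pose commanded when the call began, along the tool's axes at that moment, turning the shorter way round; what a row does not reach only later rows make up. A row lasts 1/10 s, in which the tool goes at most 50 mm and 8.59 degrees, less where a joint would pass 70% of its speed; a pose out of reach is approached as far as the arm can. A call with a number of a shift or a turn outside -1 to 1 is refused whole. A call with a gripper value outside its range is refused whole. "hand" is the gripper's target within -1 to 1 (fully open at 1, half-way at 0, shut at -1), set as the call begins (left out, the last holds). The fingers move at their own pace and stop on an object; the grip force is fixed at half the most. Time passes only in rows, so rows that repeat a pose let the fingers close. It gives the time, the measured TCP pose, the force, the opening and the grip force at its end, in the units of the state.
- arm.state(): the state, without advancing time (a new reading comes with each control period).
- arm.capture(name): name is "scene" or "side" or "wrist"; returns the picture (480x640x3 uint8, red, green, blue); there is no depth.
- arm.camera_model(name): a dict with "fx", "fy", "cx", "cy" (pixels), "k1" (the pictures are not rectified: a ray, as slopes to the right and down, at radius r is drawn at 1 + k1 r^2 times it, then the intrinsics apply), "R" (3x3) and "t" (3): a world point X has camera coordinates R X + t. Camera axes: x right, y down, z forward; pixel columns grow to the right and rows downward; lengths in mm; the calibration is good to about 2 mm. A picture is of the moment at which its call begins: read the wrist's pose just before it. camera_model takes no time and is no camera call; for the wrist camera it gives the pose at the moment of the call.
- arm.close_job(): hands the job in; it is judged then, once.
The state is a dict: "time": time; "joint_positions": joint angles; "qvel": joint speeds; "joint_torque": joint torques, N m; "position": TCP position; "orientation": TCP orientation; "wrist_force": force on the tool from outside, world axes, zero at the start; "wrist_torque": the same for the moment, N m; "opening": finger opening in mm; "gripper_force": force on a finger pad.
Only numpy, scipy, OpenCV 4.12 (cv2) and the standard library are available. Lean on these libraries where they do the work, as an engineer would, in place of code of your own. Each camera call takes 0.05 s, during which the arm holds its last target. There are 200 camera calls.

TASK

One of the three blue quarter-turn fasteners on the hatch of the white gas-drying unit has been left open: its white pointer is not at the green mark. Turn that fastener clockwise until it drops into its locked detent with the pointer at the green mark, then let go of it. The other two are locked already and must stay locked.

Things in the scene. Friction and masses are not known exactly. Their poses are not given: they have to be found in the camera images.
- open_wing_grip (a point): Open fastener: upright blue bar, 44 mm long, 14 thick, 30 high, on a blue disc (28 mm wide) and dark steel plate (84 mm). Point on its vertical, fixed turning axis, 7 mm below bar top, 23 above the disc top, 37 above the flat hatch (hatch is 100 mm over the table). Frame turns with the wing: x along the bar to its white-striped end, y across, z up. Axes of the 3 fasteners are over 130 mm apart.
- open_wing (a joint): Its wing angle, rad: 0 open (stripe at red mark), grows clockwise from above, 1.571 locked at a stop (stripe at green mark). Starts at 0.15 to 0.6. Turns lightly; from 0.8 to 1.22 a small spring strut on the plate resists (about 0.1 N m), past about 1.33 the strut drives it into the detent at 1.571 by itself; let go at 0.8 to 1.1 it springs back. Turning it back out takes about 0.1 N m.
- shut_wing1 (a joint): Angle of another, identical fastener, already locked: 1.571, same meaning. To be left locked.
- shut_wing2 (a joint): Angle of the third identical fastener, already locked: 1.571, same meaning. To be left locked.

How it is judged (in metres and radians):
At the end, for the whole second after the job is handed in: The open fastener rests, let go, within 10 degrees of its locked stop (joint above 1.39 rad), and the other two are still locked (above 1.39 rad) (value of joint each of open_wing, shut_wing1, shut_wing2 above 1.39 rad and velocity of joint open_wing between -0.1 and 0.1 rad/s); the robot touches nothing.
It fails at once if a fastener that was already locked is turned out of its detent (below 1.2 rad) (value of joint any of shut_wing1, shut_wing2 below 1.2 rad).
It also fails if it takes over 32 s, if anything falls off the work surface, if the arm or the gripper's body presses on something with over 40 N, if the wrist force passes 120 N, or if a joint passes its speed limit or range.

## Working session

There is one attempt and no reset: what is moved stays moved. The work goes in short steps, Python scripts to look and compute and a tool call to move; the robot and the scene stay as the last step left them, time stands still between calls to the robot, and variables do not carry over. Pictures are saved under pics/ and viewed, at most 10 in all, crops included, and the job is handed in when it is done.

Besides the shell and the picture viewer there is one more tool, called after "Call:" by a JSON object that holds its "api" and its "payload", one argument or row to a line. jog_arm: Moves the arm, as the interface text tells. Scaled input: -1 to 1 covers 0.2 m each way for a shift and 180 degrees each way for a turn. Its arguments: {"type":"object","properties":{"increments":{"type":"array"},"hand":{"type":"number"}},"required":["increments"]}

```bash
mkdir -p pics; cat > h.py <<'E'
import numpy as np, cv2
from bench import arm
def ray(m,u,v):
    d=np.array([(u-m['cx'])/m['fx'],(v-m['cy'])/m['fy']]);p=d.copy()
    for _ in range(20): p=d/(1+m['k1']*(p@p))
    R=np.array(m['R']);t=np.array(m['t'])
    return -R.T@t, R.T@np.array([p[0],p[1],1])
def onz(m,u,v,z):
    c,d=ray(m,u,v);return c+d*(z-c[2])/d[2]
def blobs(img,lo,hi,amin=15):
    h=cv2.cvtColor(img,cv2.COLOR_RGB2HSV);k=cv2.inRange(h,lo,hi)
    n,l,s,c=cv2.connectedComponentsWithStats(k)
    return [(s[i][:5].tolist(),c[i].round(1).tolist()) for i in range(1,n) if s[i][4]>=amin]
E
python3 - <<'E'
from h import *
a=arm.capture("scene");b=arm.capture("side")
for n,i in(("scene",a),("side",b)):
    cv2.imwrite(f"pics/{n}0.png",i[:,:,::-1])
    m=arm.camera_model(n); print(n,-np.array(m['R']).T@np.array(m['t']))
    for x,z,lo,hi in(("blue",120,(100,120,50),(125,255,255)),("green",114,(45,100,50),(85,255,255)),("red",114,(0,150,80),(8,255,255))):
        for s,c in blobs(i,lo,hi): print(x,s,c,onz(m,*c,z).round(0))
E
```

```text
scene [922.03799372 571.67637248 715.63362396]
blue [0, 0, 87, 68, 3598] [28.2, 29.9] [ 676. -993.  120.]
blue [333, 0, 122, 45, 4177] [390.0, 17.3] [-108. -630.  120.]
blue [456, 0, 71, 85, 3843] [493.2, 40.2] [-224. -389.  120.]
blue [628, 70, 12, 72, 550] [635.4, 107.9] [-215.   -6.  120.]
blue [240, 165, 23, 26, 441] [250.6, 177.7] [ 531. -200.  120.]
blue [321, 210, 26, 28, 547] [333.3, 224.0] [484. -25. 120.]
blue [219, 221, 31, 29, 638] [234.6, 235.2] [623. -82. 120.]
blue [91, 384, 22, 22, 380] [101.9, 394.6] [879.  87. 120.]
blue [143, 388, 21, 21, 345] [153.3, 397.9] [833. 123. 120.]
blue [103, 407, 21, 23, 385] [112.8, 417.6] [879. 122. 120.]
blue [156, 409, 20, 23, 369] [165.5, 420.1] [833. 157. 120.]
blue [125, 455, 23, 25, 447] [136.0, 466.9] [879. 191. 120.]
blue [182, 458, 22, 22, 410] [192.3, 468.9] [833. 225. 120.]
green [65, 96, 64, 29, 888] [96.7, 109.9] [ 666. -563.  114.]
green [234, 176, 7, 6, 29] [237.1, 178.5] [ 547. -218.  114.]
green [312, 220, 9, 8, 46] [316.5, 223.4] [501. -46. 114.]
green [215, 232, 4, 6, 15] [216.9, 234.6] [ 642. -104.  114.]
red [187, 
[... 1103 characters left out ...]
 14, 174] [125.4, 306.4] [840. 124. 120.]
blue [149, 303, 14, 14, 158] [155.9, 309.4] [795. 124. 120.]
blue [139, 321, 15, 15, 177] [146.5, 328.1] [795. 158. 120.]
blue [95, 337, 17, 17, 224] [103.2, 345.1] [840. 192. 120.]
blue [81, 358, 20, 18, 254] [90.7, 366.9] [841. 225. 120.]
blue [116, 363, 18, 17, 232] [125.0, 370.7] [795. 226. 120.]
red [358, 160, 38, 16, 347] [376.7, 167.7] [ 477. -319.  114.]
red [272, 235, 7, 5, 27] [275.0, 237.1] [655. -62. 114.]
red [349, 264, 7, 4, 24] [351.8, 265.6] [518.  -5. 114.]
red [158, 285, 14, 14, 155] [164.6, 291.2] [798.  83. 114.]
red [107, 318, 16, 15, 179] [114.8, 325.0] [844. 153. 114.]
red [129, 342, 15, 15, 178] [136.3, 348.6] [798. 188. 114.]
```

```bash
ls pics
```

```text
scene0.png
side0.png
```

View pics/scene0.png

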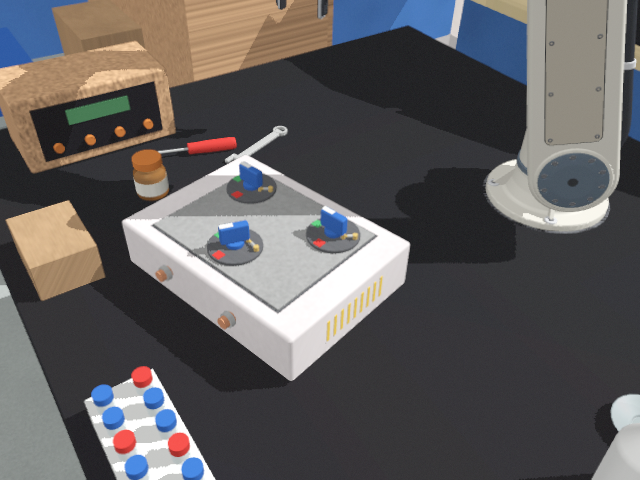

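View pics/side0.png

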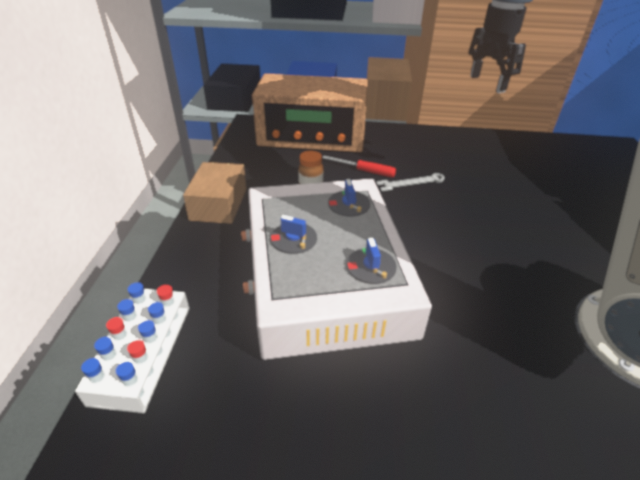

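The open fastener is the one at scene (234,235) and side (294,228), near world (623,-83). Its white stripe is not on the green side, while the other two point at green. I'll move above it for a closer look.

```bash
cat >> h.py <<'E'
from scipy.spatial.transform import Rotation as Ro
def delta(p,rot=None):
    s=arm.state();T=Ro.from_rotvec(s['orientation'])
    d=T.inv().apply(np.array(p)-s['position']);return (d/200).round(4)
E
python3 - <<'E'
from h import *
s=arm.state();print(s['position'],Ro.from_rotvec(s['orientation']).as_matrix().round(3),s['joint_positions'],s['time'])
T=Ro.from_rotvec(s['orientation']);m=arm.camera_model("wrist")
c=-np.array(m['R']).T@np.array(m['t']);print("cam in tool",T.inv().apply(c-s['position']),(T.inv().as_matrix()@np.array(m['R']).T).round(2))
print(delta([623,-83,250]))
for n,r,g in(("scene",(218.1,254.5),(216.9,234.6)),("side",(275,237.1),None)):
    m=arm.camera_model(n);print(onz(m,*r,105),g and onz(m,*g,105))
E
```

```text
[ 245.40435622 -491.76726874  249.45620155] [[-0.895 -0.446 -0.001]
 [-0.446  0.895  0.002]
 [ 0.     0.002 -1.   ]] [-8.23425851e-01  2.55736309e-01  1.07117400e-01 -4.08199898e-04
 -1.42387487e+00 -2.84572694e-01] 0.1
cam in tool [  78.27519749   -0.54778715 -124.13212603] [[ 0.   -0.95 -0.3 ]
 [ 1.   -0.    0.  ]
 [-0.   -0.3   0.95]]
[-2.6018e+00  9.8610e-01 -1.2000e-03]
[656.76515887 -72.32075365 105.        ] [ 637.74985314 -114.19135032  105.        ]
[657.15057457 -72.62636633 105.        ] None
```

Call:
{"api": "jog_arm", "payload": {
  "increments": [
    {"tx": -1,"ty": 0.38},
    {"tx": -1,"ty": 0.38},
    {"tx": -1,"ty": 0.38},
    {"tx": -1,"ty": 0.38},
    {"tx": -1,"ty": 0.38}
  ],
  "hand": 0.2
}}

```text
invalid input
```

Call:
{"api": "jog_arm", "payload": {
  "increments": [
    {"tx": -1,"ty": 0.38},
    {"tx": -1,"ty": 0.38},
    {"tx": -1,"ty": 0.38},
    {"tx": -1,"ty": 0.38},
    {"tx": -1,"ty": 0.38}
  ]
}}

```text
invalid input
```

Call:
{"api": "jog_arm", "payload": {
  "increments": [
    {"tx": -0.6,"ty": 0.226,"turn": 0.144},
    {"tx": -0.6,"ty": 0.226,"turn": 0.144},
    {"tx": -0.6,"ty": 0.226,"turn": 0.144},
    {"tx": -0.6,"ty": 0.226,"turn": 0.144},
    {"tx": -0.6,"ty": 0.226,"turn": 0.144},
    {"tx": -0.6,"ty": 0.226,"turn": 0.144},
    {"tx": -0.6,"ty": 0.226,"turn": 0.144}
  ]
}}

```text
invalid input
```

```bash
python3 - <<'E'
from h import *
s=arm.state();m=arm.camera_model("wrist");i=arm.capture("wrist");cv2.imwrite("pics/w1.png",i[:,:,::-1])
print(s['position'],Ro.from_rotvec(s['orientation']).as_matrix().round(3),s['joint_positions'],s['time'],s['opening'])
for x,z,lo,hi in(("blue",130,(100,120,50),(125,255,255)),("green",105,(45,100,50),(85,255,255)),("red",105,(0,150,80),(8,255,255)),("white",144,(0,0,190),(180,40,255))):
    for b,c in blobs(i,lo,hi,40): print(x,b,c,onz(m,*c,z).round(1))
E
```

```text
[ 245.40435622 -491.76726874  249.45620155] [[-0.895 -0.446 -0.001]
 [-0.446  0.895  0.002]
 [ 0.     0.002 -1.   ]] [-8.23425851e-01  2.55736309e-01  1.07117400e-01 -4.08199898e-04
 -1.42387487e+00 -2.84572694e-01] 0.1 85.29346233257431
blue [0, 165, 4, 18, 42] [0.9, 171.3] [ 298.  -714.2  130. ]
blue [476, 464, 63, 16, 742] [504.3, 473.2] [ 375.  -219.8  130. ]
green [95, 467, 9, 13, 43] [99.4, 474.1] [ 589.2 -576.3  105. ]
red [206, 336, 65, 63, 1535] [238.5, 366.3] [ 395.6 -496.1  105. ]
white [0, 107, 31, 135, 2002] [10.3, 153.9] [ 276.7 -700.1  144. ]
white [277, 249, 38, 132, 2131] [295.9, 315.4] [ 301.1 -479.2  144. ]
white [159, 301, 47, 61, 830] [180.3, 330.9] [ 353.5 -553.9  144. ]
white [421, 301, 48, 60, 840] [446.4, 330.4] [ 260.8 -368.4  144. ]
white [483, 445, 51, 26, 822] [507.1, 457.2] [ 346.5 -246.9  144. ]
```

View pics/w1.png

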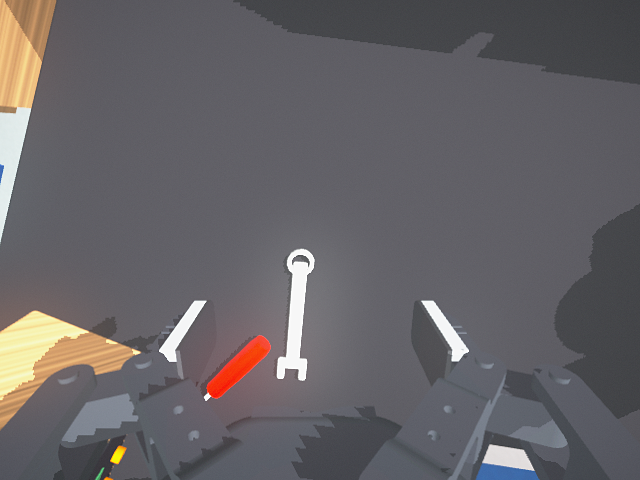

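The arm didn't move, and this wrist view shows only the tools on the bench (wrench at about (296,315)). The rows may need all four keys.

Call:
{"api": "jog_arm", "payload": {
  "increments": [
    {"tx": -1,"ty": 0.38,"tz": 0,"turn": 0},
    {"tx": -1,"ty": 0.38,"tz": 0,"turn": 0},
    {"tx": -1,"ty": 0.38,"tz": 0,"turn": 0},
    {"tx": -1,"ty": 0.38,"tz": 0,"turn": 0},
    {"tx": -1,"ty": 0.38,"tz": 0,"turn": 0}
  ],
  "hand": 0.2
}}

```text
time: 0.65
position: [392.9, -331.7, 249.9]
orientation: [-0.726, 3.056, 0.001]
wrist_force: [-0.5, 0.3, 0.1]
opening: 51.1
gripper_force: 0.0
```

Call:
{"api": "jog_arm", "payload": {
  "increments": [
    {"tx": -1,"ty": 0.38,"tz": 0,"turn": 0},
    {"tx": -1,"ty": 0.38,"tz": 0,"turn": 0},
    {"tx": -1,"ty": 0.38,"tz": 0,"turn": 0},
    {"tx": -1,"ty": 0.38,"tz": 0,"turn": 0},
    {"tx": -1,"ty": 0.38,"tz": 0,"turn": 0}
  ]
}}

```text
time: 1.15
position: [537.8, -174.4, 249.1]
orientation: [0.725, -3.056, -0.002]
wrist_force: [-0.3, -0.4, -1.0]
opening: 51.1
gripper_force: 0.0
```

Call:
{"api": "jog_arm", "payload": {
  "increments": [
    {"tx": -0.6,"ty": 0.226,"tz": 0,"turn": 0.144},
    {"tx": -0.6,"ty": 0.226,"tz": 0,"turn": 0.144},
    {"tx": -0.6,"ty": 0.226,"tz": 0,"turn": 0.144},
    {"tx": -0.6,"ty": 0.226,"tz": 0,"turn": 0.144},
    {"tx": -0.6,"ty": 0.226,"tz": 0,"turn": 0.144},
    {"tx": -0.6,"ty": 0.226,"tz": 0,"turn": 0.144}
  ]
}}

```text
time: 1.75
position: [622.3, -84.6, 250.4]
orientation: [0.017, -3.141, 0.0]
wrist_force: [-0.6, -0.2, -0.5]
opening: 51.5
gripper_force: 0.0
```

```bash
cat > look.py <<'E'
from h import *
import sys
s=arm.state();m=arm.camera_model("wrist");i=arm.capture("wrist");cv2.imwrite(f"pics/{sys.argv[1]}.png",i[:,:,::-1])
print(s['position'],Ro.from_rotvec(s['orientation']).as_matrix().round(3),s['joint_positions'],s['time'],s['opening'])
for x,z,lo,hi in(("blue",130,(100,120,50),(125,255,255)),("green",105,(45,100,50),(85,255,255)),("red",105,(0,150,80),(8,255,255)),("white",144,(0,0,190),(180,40,255))):
    for b,c in blobs(i,lo,hi,40): print(x,b,c,onz(m,*c,z).round(1))
E
python3 look.py w2
```

```text
[622.2784705  -84.55394981 250.4299828 ] [[-1.    -0.011 -0.   ]
 [-0.011  1.    -0.   ]
 [ 0.    -0.    -1.   ]] [ 1.13501825e-01  4.13482578e-01  3.34736632e-01  2.57537902e-04
 -1.49228580e+00 -1.67362762e+00] 1.75 51.53856033072311
blue [377, 13, 80, 56, 2156] [418.3, 40.6] [487.3 -19.7 130. ]
blue [109, 92, 82, 42, 1909] [158.4, 112.8] [ 532.6 -191.7  130. ]
blue [305, 213, 35, 65, 1244] [322.0, 238.1] [620.5 -79.  130. ]
blue [547, 385, 29, 25, 429] [562.3, 396.0] [765.7 138.1 130. ]
blue [443, 419, 24, 25, 372] [453.6, 432.0] [807.4  46.5 130. ]
green [349, 47, 23, 27, 453] [360.0, 59.5] [493.9 -53.5 105. ]
green [118, 130, 20, 7, 97] [125.9, 132.4] [ 545.6 -229.   105. ]
green [274, 235, 21, 20, 283] [283.7, 244.5] [ 634.2 -110.3  105. ]
red [402, 84, 22, 24, 395] [412.7, 95.3] [517.2 -13.4 105. ]
red [170, 147, 23, 22, 331] [181.3, 157.4] [ 563.8 -188.8  105. ]
red [324, 262, 17, 18, 196] [332.3, 271.2] [658.  -68.8 105. ]
white [22, 0, 265, 242, 16231] [110.6, 98.0] [ 524.7 -214.9  144. ]
white [361, 0, 180, 300, 16932] [495.6, 150.5] [554.2  34.3 144. ]
white [108, 106, 34, 20, 405] [124.7, 115.2] [ 534.9 -207.5  144. ]
white [437, 347, 24, 7, 102] [450.6, 349.2] [707.8  24.9 144. ]
white [492, 347, 56, 19, 531] [519.2, 353.4] [711.3  80.6 144. ]
white [518, 367, 53, 20, 611] [547.1, 373.6] [730.5 107.4 144. ]
white [0, 419, 49, 41, 1026] [16.0, 432.3] [ 797.2 -344.3  144. ]
white [433, 428, 65, 52, 1576] [461.8, 457.4] [821.6  50.4 144. ]
white [129, 457, 18, 23, 80] [137.1, 471.2] [ 841.4 -244.5  144. ]
```

View pics/w2.png

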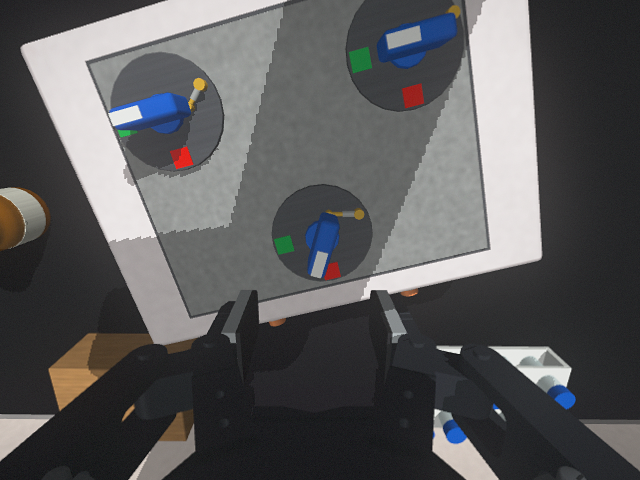

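The wrist view shows the open fastener at about (322,235), with its stripe end near (319,263), the red mark at (332,271) and the green mark at (284,244). The other two stripes sit beside their green marks. Now I'll measure the axis and the bar angle.

```bash
python3 - <<'E'
from h import *
m=arm.camera_model("wrist");i=cv2.imread("pics/w2.png")[:,:,::-1].copy()
h=cv2.cvtColor(i,cv2.COLOR_RGB2HSV)
k=cv2.inRange(h,(0,0,140),(180,70,255));box=np.zeros_like(k);box[242:282,300:335]=1
n,l,s,c=cv2.connectedComponentsWithStats(k*box);print(s,c)
for j in range(1,n):
  if s[j][4]>60: print("stripe",onz(m,*c[j],144))
b=cv2.inRange(h,(100,120,50),(125,255,255));b[:,:300]=0;b[:200]=0;b[285:]=0;b[:,340:]=0
u=((l>0)|(b>0)).astype(np.uint8);
# brighter blue = top face?
v=h[:,:,2];print("V",[int(v[y,x]) for y,x in((225,322),(235,322),(240,328),(220,328),(240,312),(248,322))])
print("plate c",onz(m,322,232.5,103))
for a in(("plate l",272,233),("r",372,233),("t",322,184),("b",322,281)):print(a,onz(m,a[1],a[2],103).round(1))
im=cv2.resize(i[175:290,265:380],None,fx=5,fy=5,interpolation=cv2.INTER_CUBIC);cv2.imwrite("pics/c.png",im[:,:,::-1])
E
```

```text
[[     0      0    640    480 306922]
 [   311    251     17     27    278]] [[319.50046592 239.47763927]
 [318.98561151 264.18705036]]
stripe [636.22662529 -81.35591814 144.        ]
V [133, 140, 136, 91, 136, 137]
plate c [624.04723374 -78.34960246 103.        ]
('plate l', 272, 233) [ 624.9 -120.2  103. ]
('r', 372, 233) [624.1 -36.4 103. ]
('t', 322, 184) [583.5 -79.1 103. ]
('b', 322, 281) [668.4 -77.6 103. ]
```

View pics/c.png

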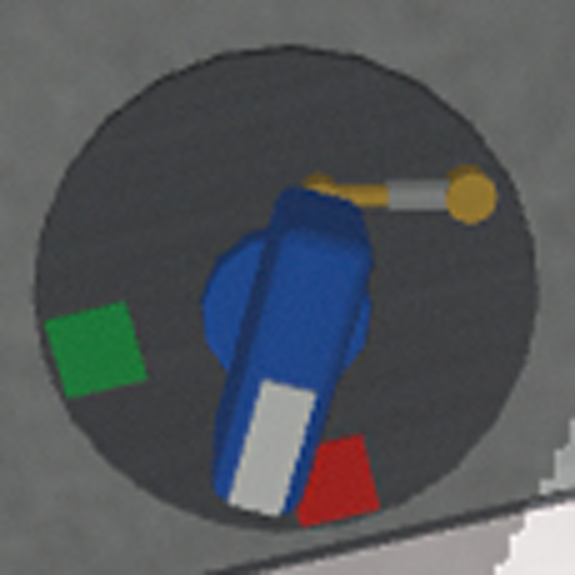

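```bash
python3 - <<'E'
from h import *
m=arm.camera_model("wrist")
P=[onz(m,265+x/5,175+y/5,144)[:2] for x,y in((258,504),(290,388),(322,240))]
print(P)
for a,b in((1,0),(2,0),(2,1)):
  d=P[b]-P[a];print(np.hypot(*d),np.degrees(np.arctan2(d[1],d[0])))
print("mid",(P[0]+P[2])/2)
R=onz(m,332.3,271.2,103)[:2];G=onz(m,283.7,244.5,103)[:2]
for q in(R,G):
  d=q-[626,-78.3];print(np.hypot(*d),np.degrees(np.arctan2(d[1],d[0])))
E
```

```text
[array([645.48125233, -82.98184154]), array([627.18382004, -78.58519679]), array([604.98650694, -74.49230258])]
18.818249477863095 -13.511309092511283
41.37507312332586 -11.840321311574264
22.5714973348304 -10.447249998195131
mid [625.23387963 -78.73707206]
34.33159107472429 16.113028876101154
33.512632849901394 -74.48459795508462
```

Axis is at about (625.5,-78.5) and the stripe is at −12°. The red mark is at +16° and green at −74.5°, so the wing is at about 0.48 rad, within the stated range. Joint 6 would run close to its limit turning from here, so I'll take the half-turn-equivalent grasp.

Call:
{"api": "jog_arm", "payload": {
  "increments": [
    {"tx": -0.016,"ty": 0.03,"tz": 0,"turn": -0.36},
    {"tx": -0.016,"ty": 0.03,"tz": 0,"turn": -0.36},
    {"tx": -0.016,"ty": 0.03,"tz": 0,"turn": -0.36},
    {"tx": -0.016,"ty": 0.03,"tz": 0,"turn": -0.36},
    {"tx": -0.016,"ty": 0.03,"tz": 0,"turn": -0.36},
    {"tx": -0.016,"ty": 0.03,"tz": 0,"turn": -0.36},
    {"tx": -0.016,"ty": 0.03,"tz": 0,"turn": -0.36},
    {"tx": -0.016,"ty": 0.03,"tz": 0,"turn": -0.36}
  ]
}}

```text
time: 2.6
position: [625.3, -78.7, 250.9]
orientation: [-1.703, 2.639, -0.001]
wrist_force: [-0.1, 0.0, 0.2]
opening: 51.6
gripper_force: 0.0
```

Call:
{"api": "jog_arm", "payload": {
  "increments": [
    {"tx": 0,"ty": 0,"tz": 0,"turn": -0.36},
    {"tx": 0,"ty": 0,"tz": 0,"turn": -0.36},
    {"tx": 0,"ty": 0,"tz": 0,"turn": -0.36},
    {"tx": 0,"ty": 0,"tz": 0,"turn": -0.36},
    {"tx": 0,"ty": 0,"tz": 0,"turn": -0.36},
    {"tx": 0,"ty": 0,"tz": 0,"turn": -0.36},
    {"tx": 0,"ty": 0,"tz": 0,"turn": -0.36},
    {"tx": 0,"ty": 0,"tz": 0,"turn": -0.36}
  ]
}}

```text
time: 3.4
position: [625.3, -78.7, 250.9]
orientation: [-2.852, 1.316, -0.001]
wrist_force: [0.2, -0.7, 0.2]
opening: 51.3
gripper_force: 0.0
```

Call:
{"api": "jog_arm", "payload": {
  "increments": [
    {"tx": 0,"ty": 0,"tz": 0.2,"turn": -0.21},
    {"tx": 0,"ty": 0,"tz": 0.2,"turn": -0.21},
    {"tx": 0,"ty": 0,"tz": 0.2,"turn": -0.21},
    {"tx": 0,"ty": 0,"tz": 0.2,"turn": -0.21},
    {"tx": 0,"ty": 0,"tz": 0.2,"turn": -0.21},
    {"tx": 0,"ty": 0,"tz": 0.2,"turn": -0.21}
  ]
}}

```text
time: 4.0
position: [625.4, -78.5, 210.8]
orientation: [-3.124, 0.329, -0.001]
wrist_force: [0.4, 0.2, 0.2]
opening: 51.3
gripper_force: 0.0
```

```bash
python3 look.py w3|grep -v white; python3 -c "
from h import *
print(delta([625.5,-78.5,140]))"
```

```text
[625.44885874 -78.52775295 210.82431429] [[ 0.978 -0.208  0.001]
 [-0.208 -0.978 -0.   ]
 [ 0.001 -0.    -1.   ]] [ 1.22599649e-01  4.27695436e-01  2.56994937e-01  7.74751869e-05
 -1.39951059e+00  1.23835136e+00] 4.0 51.34726238273251
blue [0, 0, 48, 26, 965] [25.4, 10.6] [791.6  40.  130. ]
blue [293, 219, 40, 78, 1624] [311.9, 257.9] [624.5 -78.5 130. ]
blue [464, 313, 79, 53, 2170] [502.0, 335.0] [ 540.7 -196.3  130. ]
blue [268, 399, 35, 12, 180] [283.6, 404.1] [514.3 -33.1 130. ]
green [341, 213, 26, 26, 415] [353.7, 225.5] [ 633.  -110.2  105. ]
green [517, 300, 23, 22, 325] [528.0, 310.5] [ 539. -229.  105.]
green [305, 388, 22, 20, 256] [315.6, 397.5] [492.8 -53.3 105. ]
red [58, 0, 38, 13, 331] [78.7, 4.9] [798.9  24.5 105. ]
red [278, 193, 27, 26, 409] [290.8, 205.3] [656.3 -70.2 105. ]
red [462, 283, 23, 22, 329] [473.1, 293.4] [ 562.3 -188.9  105. ]
red [251, 374, 23, 19, 261] [262.3, 383.2] [516.1 -13.3 105. ]
[-0.0004  0.0006  0.3541]
```

View pics/w3.png

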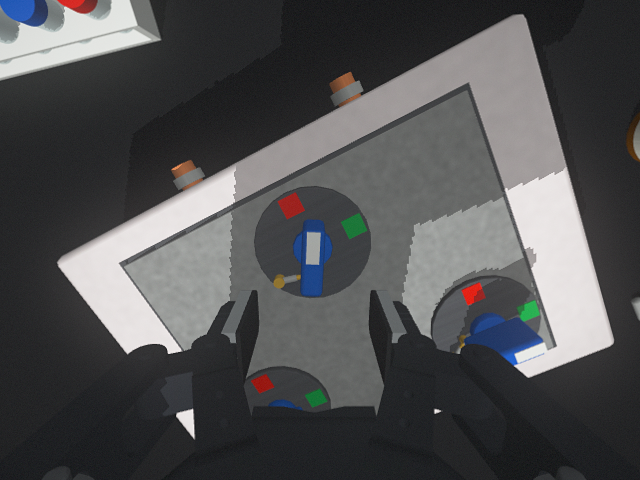

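The bar runs vertically in the wrist view at (313,258), so it is lined up with the tool x axis and sits midway between the fingers. I'll descend and grip.

Call:
{"api": "jog_arm", "payload": {
  "increments": [
    {"tx": 0,"ty": 0,"tz": 0.15,"turn": 0},
    {"tx": 0,"ty": 0,"tz": 0.25,"turn": 0},
    {"tx": 0,"ty": 0,"tz": 0.31,"turn": 0},
    {"tx": 0,"ty": 0,"tz": 0.35,"turn": 0},
    {"tx": 0,"ty": 0,"tz": 0.35,"turn": 0}
  ]
}}

```text
time: 4.55
position: [625.6, -77.7, 139.7]
orientation: [3.124, -0.33, -0.002]
wrist_force: [-0.2, 0.0, -0.5]
opening: 51.1
gripper_force: 0.0
```

Call:
{"api": "jog_arm", "payload": {
  "increments": [
    {"tx": 0,"ty": 0,"tz": 0,"turn": 0},
    {"tx": 0,"ty": 0,"tz": 0,"turn": 0},
    {"tx": 0,"ty": 0,"tz": 0,"turn": 0},
    {"tx": 0,"ty": 0,"tz": 0,"turn": 0},
    {"tx": 0,"ty": 0,"tz": 0,"turn": 0},
    {"tx": 0,"ty": 0,"tz": 0,"turn": 0}
  ],
  "hand": -1
}}

```text
time: 5.15
position: [626.7, -77.8, 141.5]
orientation: [3.124, -0.328, 0.004]
wrist_force: [0.6, -1.2, 5.9]
opening: 12.9
gripper_force: 61.4
```

Call:
{"api": "jog_arm", "payload": {
  "increments": [
    {"tx": 0,"ty": 0,"tz": 0,"turn": 0.03},
    {"tx": 0,"ty": 0,"tz": 0,"turn": 0.06},
    {"tx": 0,"ty": 0,"tz": 0,"turn": 0.09},
    {"tx": 0,"ty": 0,"tz": 0,"turn": 0.12},
    {"tx": 0,"ty": 0,"tz": 0,"turn": 0.15},
    {"tx": 0,"ty": 0,"tz": 0,"turn": 0.15}
  ]
}}

```text
time: 5.75
position: [626.6, -78.1, 141.6]
orientation: [2.96, -1.052, 0.004]
wrist_force: [-0.8, -1.9, 5.2]
opening: 12.9
gripper_force: 61.4
```

Call:
{"api": "jog_arm", "payload": {
  "increments": [
    {"tx": 0,"ty": 0,"tz": 0,"turn": 0.03},
    {"tx": 0,"ty": 0,"tz": 0,"turn": 0.06},
    {"tx": 0,"ty": 0,"tz": 0,"turn": 0.09},
    {"tx": 0,"ty": 0,"tz": 0,"turn": 0.12},
    {"tx": 0,"ty": 0,"tz": 0,"turn": 0.15},
    {"tx": 0,"ty": 0,"tz": 0,"turn": 0.18},
    {"tx": 0,"ty": 0,"tz": 0,"turn": 0.18}
  ]
}}

```text
time: 6.45
position: [626.4, -78.2, 141.6]
orientation: [2.549, -1.837, 0.003]
wrist_force: [-1.2, -1.9, 6.6]
opening: 12.6
gripper_force: 61.6
```

```bash
python3 -c "
from h import *
s=arm.state();d=Ro.from_rotvec(s['orientation']).as_matrix()[:,0];print(np.degrees(np.arctan2(d[1],d[0])),s['wrist_torque'],s['wrist_force'],s['joint_positions'][5])"
```

```text
-71.55914735030524 [-0.84618366  0.29365262 -0.02975803] [-1.16585541 -1.93250454  6.5579385 ] 0.19759278876607472
```

Tool x is now at −71.6° and the locked direction is −74.5°, so the wing is in the self-driving zone. I'll release and back off.

Call:
{"api": "jog_arm", "payload": {
  "increments": [
    {"tx": 0,"ty": 0,"tz": 0,"turn": 0},
    {"tx": 0,"ty": 0,"tz": 0,"turn": 0},
    {"tx": 0,"ty": 0,"tz": 0,"turn": 0},
    {"tx": 0,"ty": 0,"tz": 0,"turn": 0},
    {"tx": 0,"ty": 0,"tz": 0,"turn": 0},
    {"tx": 0,"ty": 0,"tz": 0,"turn": 0}
  ],
  "hand": 0.2
}}

```text
time: 7.05
position: [626.0, -77.4, 140.2]
orientation: [-2.551, 1.833, 0.0]
wrist_force: [0.2, 0.4, -0.4]
opening: 51.0
gripper_force: 0.0
```

Call:
{"api": "jog_arm", "payload": {
  "increments": [
    {"tx": 0,"ty": 0,"tz": -0.1,"turn": 0},
    {"tx": 0,"ty": 0,"tz": -0.3,"turn": 0},
    {"tx": 0,"ty": 0,"tz": -0.5,"turn": 0},
    {"tx": 0,"ty": 0,"tz": -0.55,"turn": 0},
    {"tx": 0,"ty": 0,"tz": -0.55,"turn": 0}
  ]
}}

```text
time: 7.55
position: [626.9, -77.5, 252.7]
orientation: [-2.549, 1.831, -0.006]
wrist_force: [0.2, 0.6, -0.7]
opening: 51.0
gripper_force: 0.0
```

```bash
python3 look.py w4|grep -v white
```

```text
[626.91123549 -77.46556305 252.70518825] [[ 0.319 -0.948  0.005]
 [-0.948 -0.319  0.   ]
 [ 0.001 -0.005 -1.   ]] [ 1.24156077e-01  4.17235581e-01  3.46126478e-01  3.04896422e-04
 -1.49474317e+00  2.00454321e-01] 7.55 51.04765601005237
blue [465, 90, 60, 70, 2499] [492.1, 127.8] [ 534.9 -193.9  130. ]
blue [299, 207, 34, 64, 1139] [315.1, 239.5] [625.  -77.8 130. ]
blue [19, 242, 34, 27, 670] [35.3, 254.8] [828.4   4.3 130. ]
blue [16, 275, 33, 26, 623] [32.4, 287.6] [828.3  34.  130. ]
blue [68, 290, 30, 25, 556] [82.2, 302.1] [788.3  34.2 130. ]
blue [426, 318, 42, 35, 867] [445.0, 333.3] [495.5 -34.6 130. ]
blue [64, 320, 29, 25, 528] [77.9, 332.1] [788.3  64.  130. ]
blue [12, 336, 31, 24, 556] [26.9, 347.7] [828.3  93.9 130. ]
blue [10, 363, 30, 25, 540] [24.7, 375.2] [828.1 123.9 130. ]
blue [55, 375, 29, 26, 514] [69.7, 387.6] [788.6 124.4 130. ]
green [480, 69, 24, 23, 428] [491.4, 79.5] [ 539.5 -228.3  105. ]
green [309, 182, 19, 19, 312] [318.4, 191.2] [ 633.1 -109.9  105. ]
green [437, 294, 19, 16, 245] [446.1, 301.2] [493.2 -53.1 105. ]
red [429, 113, 22, 21, 366] [439.3, 123.4] [ 562.8 -188.2  105. ]
red [268, 219, 18, 18, 275] [276.6, 227.7] [656.3 -69.8 105. ]
red [72, 257, 31, 27, 549] [86.3, 270.5] [802.7  20.6 105. ]
red [14, 307, 32, 25, 480] [28.4, 319.7] [847.3  87.4 105. ]
red [60, 349, 28, 24, 445] [73.6, 360.9] [802.5 119.3 105. ]
```

View pics/w4.png

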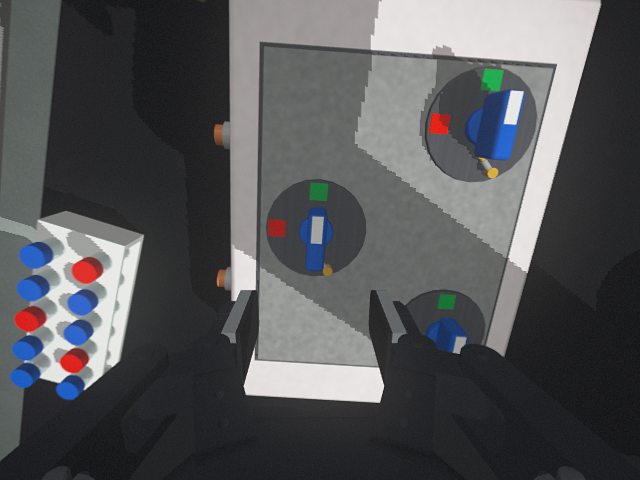

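The stripe at (317,230) is in line with the green mark at (318,191), the other two are still on green, and the gripper is clear of everything.

```bash
python3 -c "
from bench import arm
print(arm.close_job())"
```

```text
the job is handed in; nothing more can be done
None
```

The open fastener is turned to its green mark and released, the other two still look locked in the last picture, and the job was handed in at about 7.6 s; no verdict came back.

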